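# Load the counter oven from the side landing

## Robot

A 6-joint arm with a two-finger parallel gripper is mounted at the origin on the work surface. World frame = base frame: x ahead of the robot, y to its left, z up, the work surface at z = 0. Lengths are in m, angles in degrees, forces in N, time in s.
With the tool pointing down it reaches from about 0.3 to 0.75 m from the base axis. Payload 8.5 kg.
Tool frame: the origin (TCP) lies midway between the tips of the shut fingers; the grasp point (between the pads) lies grasp_offset behind it (grasp_offset is the distance from the TCP to the grasp point, in m); z points along the fingers, y is the line along which they close (so a half turn about z gives the same grasp; the last joint's range is limited). The gripper opens to 85 mm and grips with 20 to 120 N. Pads are 22 mm wide; open, the fingers measure 114 mm over their backs; the gripper's body (76 mm by 85 mm) begins 54 mm behind the grasp point. The pads swing forward as they close: fully open they stand 13 mm farther back than shut.
Start: joints at [60.029, 21.807, 74.336, -0, 83.858, -12.336], TCP at [0.167, 0.524, 0.2] pointing down, gripper open.
Joint ranges: [-178.18, 178.18], [-50.72, 133.34], [12.68, 142.11], [-81.47, 261.47], [9.98, 163.14], [-165.26, 165.26]. Speed limits (degrees/s): [136.94, 136.94, 180, 180, 180, 180].

## Interface

Orientations are given as a 3x3 rotation matrix whose columns are the frame's x, y, z axes.
In Python, from rig import observe, get_image, camera_params, close_job, grasp_offset gives the robot as it stands.
- The arm moves only by the shell command python3 -m handwheel 'ROWS' [OPENING] [FORCE]. ROWS is JSON, a list of rows, each a list of 2 entries, a list of its own where there are three numbers: the shift along the tool's x, y, z as a fraction of full scale, then the turn, a rotation vector about the tool's x, y, z as a fraction of full scale. In form: [[[dx, dy, dz], [ax, ay, az]], ...]. A call has 1 to 10 rows; each row is the pose to reach, as a shift and turn from the pose commanded when the call began, along the tool's axes at that moment, turning the shorter way round; what a row does not reach only later rows make up. Full scale, the value 1, is 0.5 m for a shift and pi rad for a turn. A row lasts 1/10 s, in which the tool goes at most 50 mm and 8.59 degrees, less where a joint would pass 70% of its speed; a pose out of reach is approached as far as the arm can. A call with a number of a shift or a turn outside -1 to 1 is refused whole. A call with a gripper value outside its range is refused whole. OPENING is the opening, from 0 (shut) to 1 (fully open), set as the call begins (- or left out, the last holds). The fingers move at their own pace and stop on an object; FORCE is the grip in N (left out, the last holds). Time passes only in rows, so rows that repeat a pose let the fingers close. It gives the time, the measured TCP pose, the force, the opening and the grip force at its end, in the units of the state.
- observe(): the state, without advancing time (a new reading comes with each control period).
- get_image(name): name is "scene" or "side" or "wrist"; returns (picture, depth): 480x640x3 uint8, red, green, blue; 480x640 float32, m along the optical axis (not along the pixel's ray), 0 where there is no reading.
- camera_params(name): a dict with "K" (3x3 intrinsics, pixels), "R" (3x3) and "t" (3): a world point X has camera coordinates R X + t. Camera axes: x right, y down, z forward; pixel columns grow to the right and rows downward; lengths in m; the calibration is good to about 2 mm. A picture is of the moment at which its call begins: read the wrist's pose just before it. camera_params takes no time and is no camera call; for the wrist camera it gives the pose at the moment of the call.
- close_job(): hands the job in; it is judged then, once.
The state is a dict: "time_s": time; "q": joint angles; "qvel": joint speeds; "joint_efforts": joint torques, N m; "position": TCP position; "tool_rot": TCP orientation; "ft_force": force on the tool from outside, world axes, zero at the start; "wrist_torque": the same for the moment, N m; "grip_width": finger opening in m; "gripper_force": force on a finger pad.
Only numpy, scipy, OpenCV 4.12 (cv2) and the standard library are available. Lean on these libraries where they do the work, as an engineer would, in place of code of your own. Each camera call takes 0.05 s, during which the arm holds its last target. There are 200 camera calls.

## Task

Load the low counter oven and start it: pull its empty shelf out by the handle until it stops, then slide the tray of biscuits, without lifting it, from the side landing onto the shelf so that the whole tray rests on the shelf. Push the shelf fully home with the tray on it, then press the start button. Keep all four biscuits in the tray and do not disturb the bowl, the jar or the brush.

Things in the scene. Friction and masses are not known exactly. Their poses are not given: they have to be found in the camera images.
- shelf (a joint): the oven's pull-out shelf, 0 = fully home in the oven, 0.150 m = out at its stop. It slides straight out along the oven's -x (towards the robot), runs with about 2 N of friction and stays where it is left.
- start (a joint): the start button, 0 = released, 0.006 m = fully down; a spring (about 5 N fully down) brings it back up. A press counts from 0.004 m on.
- oven: low flat aluminium counter oven, 500 wide (y) x 320 deep (x) x 150 high, fixed, a steel landing (side table) left and right of the shelf's way. Origin: on the counter, below the middle of the front face. x points into the oven (away from the robot), y left along the front, z up. Opening in the front: 184 wide, centred on y = 0, up to z = 136.
- landing_left (a point): middle of the top of the left landing: fixed flat steel plate, 155 (x) x 200 (y), 77 above the counter, no rims, on four legs, its far edge 2 before the oven's front. Its inner edge is 3 mm beside the shelf and 2 mm higher. The tray stands on one landing, the bowl on the other.
- landing_right (a point): the same of the right landing.
- shelf_handle (a point): middle of the shelf's handle: a level round bar, 10 thick, 120 long along the oven's y, 92 above the counter and 50 before the oven's front face when the shelf is home. It moves with the shelf. Between the bar and the shelf's front lip is a 37 mm clear gap, open from above and below, 110 mm wide between the bar's two end posts. Same axes as the oven.
- shelf_mid (a point): middle of the place for the tray on the shelf: on the shelf's top (z = 75 above the counter), 75 behind the rear side of its front lip; moves with the shelf; 75 before the oven's front face when the shelf is at its stop. The shelf is flat, 180 wide (y), 176 long (x), without side rims; its front lip is 8 thick, 180 wide and stands 30 above it. Same axes as the oven.
- start_top (a point): centre of the top of the start button: a black round button, 28 across, in a 44 wide dark steel collar, on the oven's roof near the front edge, right of the opening; 172 above the counter when released, 10 standing out of the collar; pressed straight down.
- tray: open aluminium tray, 110 (x) x 130 (y) x 24 high, walls and floor 3 thick, about 0.35 kg, loaded with four biscuits. Origin: centre of its underside. Starts on the left or the right landing, its axes roughly along the oven's.
- biscuit0: loose domed round brown biscuit, 50 across, 24 high, lying in the tray (two by two), not fixed to it. Origin: centre of its underside.
- biscuit1: loose domed round brown biscuit, 50 across, 24 high, lying in the tray (two by two), not fixed to it. Origin: centre of its underside.
- biscuit2: loose domed round brown biscuit, 50 across, 24 high, lying in the tray (two by two), not fixed to it. Origin: centre of its underside.
- biscuit3: loose domed round brown biscuit, 50 across, 24 high, lying in the tray (two by two), not fixed to it. Origin: centre of its underside.
- bowl: small open steel bowl, 90 across, 50 high, on the landing without the tray; bystander. Origin: centre of its underside.
- shaker: glass jar with a steel cap, 60 across, 120 high, on the counter left in front of the oven; bystander. Origin: centre of its underside.
- brush: flat hand brush with a wooden handle, under 250 long and 30 high, lying on the counter right in front of the oven; bystander.

How it is judged (in metres and radians):
On the way, in this order (a step that is already met when the one before it is completed fails the run):
1. the shelf is pulled out to its stop (value of joint shelf above 0.145 m), for 0.2 s.
2. the whole tray rests on the pulled-out shelf (value of joint shelf above 0.13 m and x of tray in the frame of shelf_mid between -0.025 and 0.045 m and y of tray in the frame of shelf_mid between -0.025 and 0.025 m and z of tray in the frame of shelf_mid between -0.004 and 0.006 m and angle between tray's own z axis and vertical below 0.05 rad and linear speed of tray below 0.02 m/s), for 0.2 s.
3. the shelf is fully home with the tray on it (value of joint shelf below 0.005 m and x of tray in the frame of shelf_mid between -0.025 and 0.045 m and y of tray in the frame of shelf_mid between -0.025 and 0.025 m and z of tray in the frame of shelf_mid between -0.004 and 0.006 m), for 0.2 s.
4. the start button is pressed while the loaded shelf is home (value of joint start above 0.004 m and value of joint shelf below 0.006 m and x of tray in the frame of shelf_mid between -0.025 and 0.045 m and y of tray in the frame of shelf_mid between -0.025 and 0.025 m and z of tray in the frame of shelf_mid between -0.004 and 0.006 m), for 0.05 s.
At the end, for the whole second after the job is handed in: The shelf is home (within 6 mm), the whole tray lies flat on it (its centre within 25 mm of the middle of the place for it, up to 45 mm towards the rear), all four biscuits lie in the tray, everything is at rest and the start button has come back up (value of joint shelf below 0.006 m and value of joint start below 0.002 m and x of tray in the frame of shelf_mid between -0.025 and 0.045 m and y of tray in the frame of shelf_mid between -0.025 and 0.025 m and z of tray in the frame of shelf_mid between -0.004 and 0.006 m and z of biscuit0 in the frame of tray between -0.005 and 0.015 m and x of biscuit0 in the frame of tray between -0.05 and 0.05 m and y of biscuit0 in the frame of tray between -0.06 and 0.06 m and z of biscuit1 in the frame of tray between -0.005 and 0.015 m and x of biscuit1 in the frame of tray between -0.05 and 0.05 m and y of biscuit1 in the frame of tray between -0.06 and 0.06 m and z of biscuit2 in the frame of tray between -0.005 and 0.015 m and x of biscuit2 in the frame of tray between -0.05 and 0.05 m and y of biscuit2 in the frame of tray between -0.06 and 0.06 m and z of biscuit3 in the frame of tray between -0.005 and 0.015 m and x of biscuit3 in the frame of tray between -0.05 and 0.05 m and y of biscuit3 in the frame of tray between -0.06 and 0.06 m and angle between tray's own z axis and vertical below 0.05 rad and linear speed of tray below 0.01 m/s); the robot touches nothing.
It fails at once if the tray is lifted or tipped (more than 20 mm off the landing, or tilted more than 0.25 rad) (z of tray in the frame of oven above 0.097 m or angle between tray's own z axis and vertical above 0.25 rad).
It fails at once if the tray falls from the landing or shelf (z of tray in the frame of oven below 0.06 m).
It fails at once if the bowl, the jar or the brush is moved by more than 30 mm (distance of any of bowl, shaker, brush from where it was at the start of the episode above 0.03 m).
It also fails if it takes over 72 s, if anything falls off the work surface, if the arm or the gripper's body presses on something with over 40 N, if the wrist force passes 120 N, or if a joint passes its speed limit or range.

## Working session

There is one attempt and no reset: what is moved stays moved. The work goes in short steps, Python scripts to look and compute and a shell command to move; the robot and the scene stay as the last step left them, time stands still between calls to the robot, and variables do not carry over. Pictures are saved under pics/ and viewed, at most 10 in all, crops included, and the job is handed in when it is done.

```bash
mkdir -p pics; cat > h.py <<'E'
import numpy as np, cv2
from rig import *
def snap(n,f=None):
    p=camera_params(n); im,d=get_image(n)
    if f: cv2.imwrite('pics/'+f,im[:,:,::-1])
    return im,d,p
def pts(d,p):
    v,u=np.mgrid[:480,:640]; K=p['K']
    c=np.stack([(u-K[0,2])/K[0,0]*d,(v-K[1,2])/K[1,1]*d,d],-1)
    return (c-np.array(p['t']))@np.array(p['R'])
E
python3 - <<'E'
from h import *
a,d,p=snap('scene','s0.png');np.savez('s0.npz',a=a,d=d,P=pts(d,p))
a,d,p=snap('side','d0.png');np.savez('d0.npz',a=a,d=d,P=pts(d,p))
print(observe()['tool_rot'],grasp_offset,observe()['time_s'])
E
```

```text
[[-9.53008692e-01  3.02942206e-01 -6.72706623e-04]
 [ 3.02942819e-01  9.53008009e-01 -1.17603510e-03]
 [ 2.84824133e-04 -1.32456331e-03 -9.99999082e-01]] 0.0187 0.1
```

View pics/s0.png

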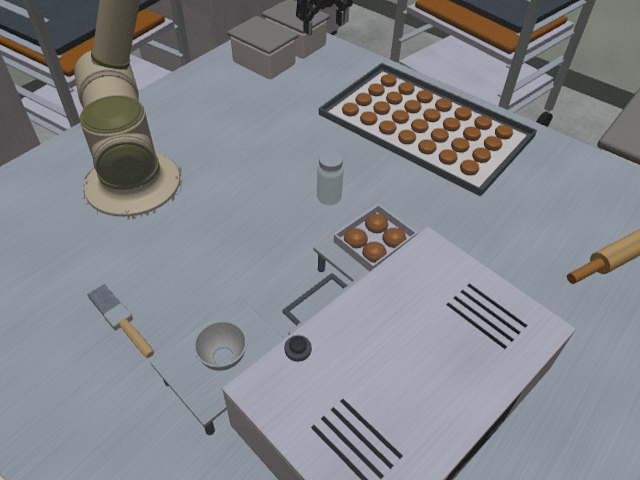

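View pics/d0.png

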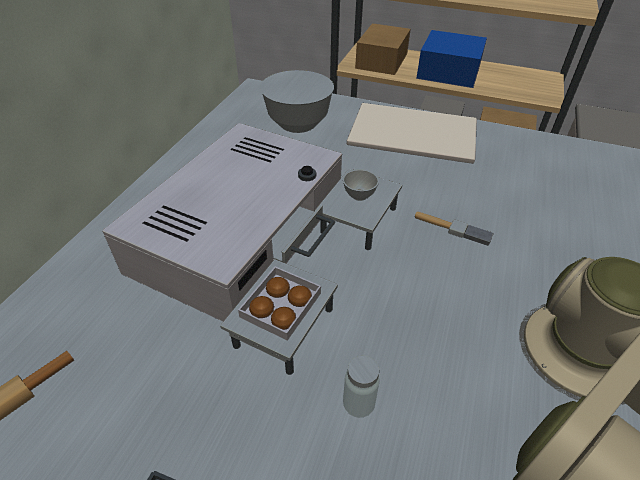

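The tray is on the left landing (scene ~(375,238), side ~(280,300)). The bowl is on the right landing (scene (220,345)), and the button is at scene (298,346) and side (307,172). The jar is left front and the brush right front.

```bash
python3 - <<'E'
from h import *
def rect(q):
    (c,s,a)=cv2.minAreaRect(q.astype(np.float32)*1000); return np.round(c,1),np.round(s,1),round(a,2)
for n in ('s0','d0'):
    z=np.load(n+'.npz');P=z['P'];a=z['a'].astype(int);d=z['d'];ok=d>0
    X=P[...,0];Y=P[...,1];Z=P[...,2]
    def comp(m):
        k,l,st,_=cv2.connectedComponentsWithStats(m.astype(np.uint8)); i=1+np.argmax(st[1:,4]); return l==i
    near=ok&(X>.3)&(X<1.1)&(abs(Y)<.6)
    m=comp(near&(abs(Z-.15)<.006)); print(n,'roof',rect(P[m][:,:2]),np.median(Z[m]))
    m2=near&(abs(Z-.077)<.004)
    k,l,st,_=cv2.connectedComponentsWithStats(m2.astype(np.uint8))
    for i in range(1,k):
        if st[i,4]>150: print(' z77',st[i,4],rect(P[l==i][:,:2]))
    hsv=cv2.cvtColor(z['a'],cv2.COLOR_RGB2HSV)
    b=comp(near&(hsv[...,1]>120)&(hsv[...,0]<20)&(Z>.07)&(Z<.12)&(X<.8)) 
    print(' biscuit',b.sum())
    k,l,st,_=cv2.connectedComponentsWithStats((near&(hsv[...,1]>120)&(hsv[...,0]<20)&(Z>.07)&(Z<.12)).astype(np.uint8))
    for i in range(1,k):
        if st[i,4]>60: print('  ',st[i,4],P[l==i].mean(0).round(4))
    m=near&(Z>.097)&(Z<.105)&(hsv[...,1]<90)
    k,l,st,_=cv2.connectedComponentsWithStats(cv2.dilate(m.astype(np.uint8),np.ones((3,3))))
    for i in range(1,k):
        s=(l==i)&m
        if s.sum()>60: print(' z101',s.sum(),rect(P[s][:,:2]),Z[s].mean().round(4))
    m=near&(Z>.168)&(Z<.178); print(' button',m.sum(),rect(P[m][:,:2]) if m.sum() else '',np.median(Z[m]))
    m=near&(abs(Z-.095)<.006)&(a.sum(2)<330)
    k,l,st,_=cv2.connectedComponentsWithStats(m.astype(np.uint8))
    for i in range(1,k):
        if st[i,4]>60: print(' z92',st[i,4],rect(P[l==i][:,:2]))
    # jar, brush on counter
    for nm,lo,hi in (('obj z>.01 front',.012,.2),):
        m=ok&(X>.2)&(X<.75)&(abs(Y)<.45)&(Z>lo)&(Z<hi)
        k,l,st,_=cv2.connectedComponentsWithStats(m.astype(np.uint8))
        for i in range(1,k):
            if st[i,4]>150: q=P[l==i]; print(' o',st[i,4],q.min(0).round(3),q.max(0).round(3))
E
```

```text
s0 roof (array([808.6, -60.4]), array([502. , 320.8]), 82.73) 0.1498370816400265
 z77 1333 (array([580.1, 162.2]), array([203.2, 124.5]), 83.08)
 z77 209 (array([589.4, 168.7]), array([46.3, 94.7]), 88.86)
 z77 5539 (array([ 547. , -221.8]), array([200.7, 157.1]), 82.77)
 biscuit 291
   265 [0.5777 0.1919 0.0992]
   275 [0.5692 0.1312 0.0994]
   267 [0.6276 0.1823 0.0995]
   291 [0.6189 0.1255 0.0994]
 z101 460 (array([594.7, 164.3]), array([133.8, 113.7]), 81.21) 0.1002
 z101 282 (array([604.4, -35.3]), array([179.8,  50.9]), 82.52) 0.101
 z101 279 (array([ 539.8, -218.4]), array([69.8, 49.8]), 53.91) 0.101
 z101 122 (array([ 702.2, -299. ]), array([  1.9, 163.7]), 82.88) 0.1012
 button 209 (array([ 667.4, -164.3]), array([27. , 26.3]), 40.19) 0.17156627023409474
 z92 644 (array([591.6, 166.9]), array([126.9, 102.3]), 81.02)
 z92 191 (array([628.2, 183.3]), array([44.9, 38.4]), 32.49)
 z92 178 (array([615.7, 122.3]), array([151.6,  76.1]), 35.99)
 z92 203 (array([617.7, 127.1]), array([42.2, 46.6]), 80.92)
 z92 460 (array([598.8, -34.5]), array([130.3,  42.3]), 82.14)
 z92 170 (arra
[... 920 characters left out ...]
.8]), 81.48) 0.0998
 button 71 (array([ 665.5, -160.8]), array([28.9, 25.5]), 83.11) 0.17047527725316813
 z92 180 (array([ 859.6, -542.9]), array([195.6,  64.6]), 15.11)
 z92 128 (array([ 630.6, -204. ]), array([157.4,  26.4]), 73.39)
 z92 489 (array([601.3, -31.1]), array([180.8,  53.1]), 81.1)
 z92 565 (array([807.4, 177.6]), array([352.9, 138.6]), 18.69)
 z92 1011 (array([596.6, 164.3]), array([126.4, 103.7]), 80.83)
 z92 277 (array([567.7, 198.2]), array([168.4,  84.1]), 40.84)
 z92 258 (array([573.6, 202. ]), array([45.3, 43. ]), 79.33)
 o 21622 [ 0.458 -0.325  0.012] [0.75  0.272 0.174]
 o 664 [ 0.209 -0.291  0.012] [ 0.407 -0.237  0.023]
 o 1756 [0.366 0.245 0.012] [0.425 0.303 0.123]
```

```bash
cat >> h.py <<'E'
A=np.radians(-7.2); EX=np.array([np.cos(A),np.sin(A)]); EY=np.array([-EX[1],EX[0]])
F=np.array([.8088,-.0602])-.16*EX   # below middle of oven front
def oven(P): d=np.asarray(P)[...,:2]-F; return np.stack([d@EX,d@EY,np.asarray(P)[...,2]],-1)
def go(x,y,z):  # fraction shift for target oven (x,y), z, in tool axes
    s=observe(); d=np.r_[F+x*EX+y*EY,z]-s['position']; R=np.array(s['tool_rot'])
    w=np.degrees(np.arctan2(R[1,1],R[0,1]))
    print('t',round(s['time_s'],1),'tcp oven',oven(s['position']).round(4),'tool y yaw rel oven y',round(w-90-np.degrees(A),2),'shift',(R.T@d/.5).round(4))
E
python3 - <<'E'
from h import *
for n in ('s0','d0'):
    z=np.load(n+'.npz');Q=oven(z['P']);m=(z['d']>0)&(abs(Q[...,1])<.045)&(Q[...,0]>-.12)&(Q[...,0]<.02)&(Q[...,2]>.06)&(Q[...,2]<.12)
    q=Q[m]
    for lo in np.arange(-.1,.02,.004):
        k=q[(q[:,0]>=lo)&(q[:,0]<lo+.004)]
        if len(k)>3: print(n,lo.round(3),len(k),k[:,2].min().round(3),k[:,2].max().round(3))
    m=(z['d']>0)&(abs(Q[...,0]+.035)<.05)&(abs(Q[...,1])<.08)&(abs(Q[...,2]-.092)<.007); print('y range',np.percentile(Q[m][:,1],[1,99]))
go(-.0265,0,.2)
E
```

```text
s0 -0.076 16 0.093 0.096
s0 -0.072 67 0.092 0.099
s0 -0.068 123 0.089 0.1
s0 -0.064 31 0.092 0.099
s0 -0.028 45 0.102 0.107
s0 -0.024 81 0.101 0.11
s0 -0.02 6 0.106 0.11
y range [-0.06518584  0.0626243 ]
d0 -0.076 52 0.089 0.098
d0 -0.072 56 0.09 0.1
d0 -0.068 28 0.092 0.098
d0 -0.032 8 0.078 0.104
d0 -0.028 224 0.069 0.107
d0 -0.024 46 0.101 0.106
d0 -0.02 7 0.102 0.104
d0 -0.004 38 0.072 0.076
d0 0.0 47 0.071 0.077
d0 0.004 40 0.072 0.079
d0 0.008 46 0.07 0.077
d0 0.012 45 0.072 0.077
d0 0.016 40 0.072 0.078
y range [-0.07525149  0.07596674]
t 0.1 tcp oven [-0.5505  0.499   0.1995] tool y yaw rel oven y -10.43 shift [-1.2114e+00 -7.9160e-01 -4.0000e-04]
```

```bash
python3 -m handwheel '[[[-0.1,-0.07,0],[0,0,-0.03]],[[-0.2,-0.13,0],[0,0,-0.058]],[[-0.3,-0.2,0],[0,0,-0.058]],[[-0.4,-0.26,0],[0,0,-0.058]],[[-0.5,-0.33,0],[0,0,-0.058]],[[-0.6,-0.4,0],[0,0,-0.058]],[[-0.7,-0.46,0],[0,0,-0.058]],[[-0.7,-0.46,0],[0,0,-0.058]],[[-0.7,-0.46,0],[0,0,-0.058]],[[-0.7,-0.46,0],[0,0,-0.058]]]' 0 40; python3 -c "
from h import *
go(-.0465,0,.15)"
```

```text
time_s: 1.1
position: [0.4318, 0.197, 0.1995]
tool_rot: [[-0.992, 0.129, -0.001], [0.129, 0.992, -0.0], [0.001, -0.001, -1.0]]
ft_force: [0.3, 0.5, -0.1]
grip_width: -0.0001
gripper_force: 0.0
t 1.1 tcp oven [-0.2463  0.2079  0.1995] tool y yaw rel oven y -0.22 shift [-0.4012 -0.4142  0.099 ]
```

```bash
python3 -m handwheel '[[[-0.06,-0.06,0],[0,0,0]],[[-0.12,-0.12,0],[0,0,0]],[[-0.18,-0.19,0],[0,0,0]],[[-0.24,-0.25,0],[0,0,0]],[[-0.3,-0.31,0],[0,0,0]],[[-0.36,-0.37,0],[0,0,0]],[[-0.4,-0.414,0.05],[0,0,0]],[[-0.4,-0.414,0.1],[0,0,0]],[[-0.4,-0.414,0.1],[0,0,0]],[[-0.4,-0.414,0.1],[0,0,0]]]'; python3 -c "
from h import *
go(-.0465,0,.084)
snap('wrist','w0.png')"
```

```text
time_s: 2.1
position: [0.6028, -0.0302, 0.1506]
tool_rot: [[-0.992, 0.124, -0.0], [0.124, 0.992, 0.0], [0.0, 0.0, -1.0]]
ft_force: [-0.4, 0.5, 1.0]
grip_width: 0.0001
gripper_force: 0.0
t 2.1 tcp oven [-0.0482  0.0039  0.1506] tool y yaw rel oven y 0.08 shift [-0.0034 -0.0079  0.1331]
```

View pics/w0.png

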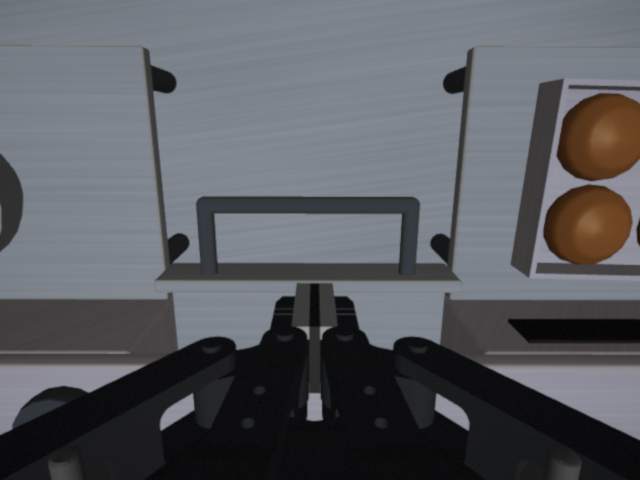

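The picture shows the bar at rows 198–212 and the lip top at rows 264–275. The finger tips are near (315,285). I'll check that the gap projects where I think it does.

```bash
python3 - <<'E'
from h import *
p=camera_params('wrist');K,R,t=map(np.array,(p['K'],p['R'],p['t']))
for x,y,z in ((-.0465,0,.092),(-.07,0,.097),(-.028,0,.105),(-.0465,0,.084)):
    c=R@np.r_[F+x*EX+y*EY,z]+t; print(x,z,(K@c/c[2])[:2].round(1))
d,_=get_image('wrist')[::-1],0
P=oven(pts(d[0],p)); print(P[205,240:380:40].round(4),P[268,200:280:30].round(4),P[330,200:240:15].round(3))
E
```

```text
-0.0465 0.092 [309.3 241.6]
-0.07 0.097 [309.1 204.6]
-0.028 0.105 [309.  278.5]
-0.0465 0.084 [309.4 238. ]
[[-0.0698 -0.0394  0.0977]
 [-0.0697 -0.0166  0.0971]
 [-0.07    0.0062  0.0979]
 [-0.0699  0.0291  0.0973]] [[-0.027  -0.0688  0.0849]
 [-0.0273 -0.0498  0.0856]
 [-0.0278 -0.0308  0.0867]] [[ 0.021 -0.075  0.076]
 [ 0.021 -0.065  0.076]
 [ 0.021 -0.054  0.075]]
```

```bash
python3 -m handwheel '[[[-0.004,-0.008,0.03],[0,0,0]],[[-0.004,-0.008,0.06],[0,0,0]],[[-0.004,-0.008,0.09],[0,0,0]],[[-0.004,-0.008,0.12],[0,0,0]],[[-0.004,-0.008,0.133],[0,0,0]],[[-0.004,-0.008,0.133],[0,0,0]],[[-0.004,-0.008,0.133],[0,0,0]]]' && python3 -c "
from h import *
go(-.1915,0,.084)"
```

```text
time_s: 2.9
position: [0.605, -0.0356, 0.0847]
tool_rot: [[-0.992, 0.125, 0.002], [0.125, 0.992, -0.0], [-0.002, -0.0, -1.0]]
ft_force: [0.1, -0.6, 0.0]
grip_width: 0.0002
gripper_force: 0.0
t 2.9 tcp oven [-0.0453 -0.0011  0.0847] tool y yaw rel oven y 0.03 shift [0.2924 0.0023 0.0009]
```

```bash
python3 -m handwheel '[[[0.015,0,0],[0,0,0]],[[0.04,0,0],[0,0,0]],[[0.07,0,0],[0,0,0]],[[0.1,0,0],[0,0,0]],[[0.13,0,0],[0,0,0]],[[0.16,0,0],[0,0,0]],[[0.19,0,0],[0,0,0]],[[0.22,0,0],[0,0,0]],[[0.25,0,0],[0,0,0]],[[0.266,0,0],[0,0,0]]]' && python3 -m handwheel '[[[0.003,0,0],[0,0,0]],[[0.006,0,0],[0,0,0]],[[0.009,0,0],[0,0,0]],[[0.012,0,0],[0,0,0]],[[0.012,0,0],[0,0,0]]]' && python3 -c "
from h import *
go(-.1915,0,.084)"
```

```text
time_s: 3.9
position: [0.4714, -0.0188, 0.0842]
tool_rot: [[-0.992, 0.125, 0.001], [0.125, 0.992, -0.0], [-0.001, -0.0, -1.0]]
ft_force: [-0.0, 0.5, 0.4]
grip_width: -0.0003
gripper_force: 0.0
time_s: 4.4
position: [0.4666, -0.0183, 0.0834]
tool_rot: [[-0.992, 0.125, -0.0], [0.125, 0.992, 0.0], [0.0, 0.0, -1.0]]
ft_force: [0.6, 0.5, 0.1]
grip_width: -0.0001
gripper_force: 0.0
t 4.4 tcp oven [-0.1848 -0.0013  0.0834] tool y yaw rel oven y 0.0 shift [ 0.0135  0.0027 -0.0011]
```

```bash
python3 -m handwheel '[[[0.004,0,0],[0,0,0]],[[0.008,0,0],[0,0,0]],[[0.008,0,0],[0,0,0]]]'; python3 - <<'E'
from h import *
for n in ('side','scene'):
    a,d,p=snap(n); Q=oven(pts(d,p)); m=(d>0)&(abs(Q[...,1]-0)<.085)&(Q[...,0]>-.28)&(Q[...,0]<-.1)&(Q[...,2]>.09)&(Q[...,2]<.109)
    h,e=np.histogram(Q[m][:,0],np.arange(-.28,-.1,.004))
    print(n,[(round(b,3),int(c)) for b,c in zip(e,h) if c>5])
go(-.1915,0,.084)
E
```

```text
time_s: 4.7
position: [0.4623, -0.0178, 0.0835]
tool_rot: [[-0.992, 0.125, -0.0], [0.125, 0.992, 0.0], [0.0, 0.0, -1.0]]
ft_force: [-0.3, -0.3, 0.0]
grip_width: 0.0
gripper_force: 0.0
side []
scene []
t 4.8 tcp oven [-0.1888 -0.0013  0.0835] tool y yaw rel oven y 0.0 shift [ 0.0054  0.0027 -0.0009]
```

Nothing shows in that region, so I'll look.

```bash
python3 -c "
from h import *
a,d,p=snap('side','d1.png'); Q=oven(pts(d,p))
m=(d>0)&(abs(Q[...,1])<.085)&(Q[...,0]>-.3)&(Q[...,0]<0)&(Q[...,2]>.06)&(Q[...,2]<.13)
print(m.sum(),np.histogram(Q[m][:,0],np.arange(-.3,.001,.01)))"
```

```text
964 (array([  0,   0,   0,   0,   0,   0,   0,   0,   0,   0,  25,  15,   4,
         0,   0,   0,   0,   0,   0,   0,   0,   0, 122,  99,  35,  38,
        36, 492,  16,  82]), array([-3.00000000e-01, -2.90000000e-01, -2.80000000e-01, -2.70000000e-01,
       -2.60000000e-01, -2.50000000e-01, -2.40000000e-01, -2.30000000e-01,
       -2.20000000e-01, -2.10000000e-01, -2.00000000e-01, -1.90000000e-01,
       -1.80000000e-01, -1.70000000e-01, -1.60000000e-01, -1.50000000e-01,
       -1.40000000e-01, -1.30000000e-01, -1.20000000e-01, -1.10000000e-01,
       -1.00000000e-01, -9.00000000e-02, -8.00000000e-02, -7.00000000e-02,
       -6.00000000e-02, -5.00000000e-02, -4.00000000e-02, -3.00000000e-02,
       -2.00000000e-02, -1.00000000e-02,  2.77555756e-16]))
```

View pics/d1.png

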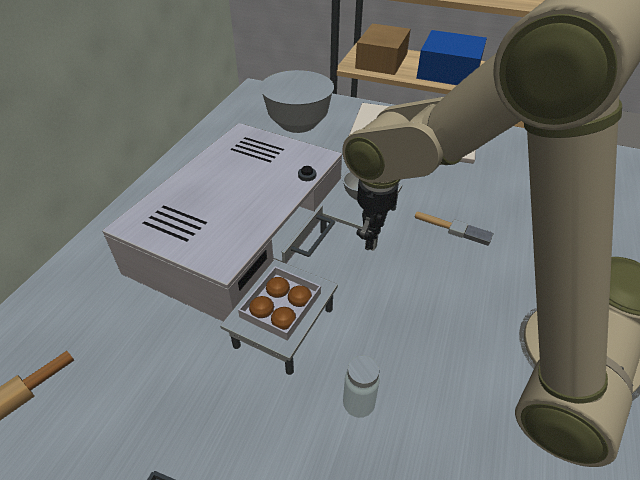

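The shelf did not move: the bar is still at (310,235), and the fingers are at (372,245). I'll check the tip height and where the bar is now.

```bash
python3 - <<'E'
from h import *
p=camera_params('side');K,R,t=map(np.array,(p['K'],p['R'],p['t']))
s=observe(); print(s['position'],s['q'],s['grip_width'])
for dz in (0,.02):
  c=R@(np.array(s['position'])+[0,0,dz])+t; print((K@c/c[2])[:2].round(1),c[2])
a,d,_=snap('side'); Q=oven(pts(d,p))
m=(d>0)&(abs(Q[...,1])<.1)&(abs(Q[...,0]+.19)<.04)&(Q[...,2]>.05)&(Q[...,2]<.2)
q=Q[m]; print(q.min(0),q.max(0)); 
for z in np.arange(.05,.2,.01):
  k=q[(q[:,2]>=z)&(q[:,2]<z+.01)]
  if len(k): print(z.round(3),len(k),k.min(0).round(3),k.max(0).round(3))
b=(d>0)&(abs(Q[...,1])<.05)&(abs(Q[...,0]+.07)<.02)&(Q[...,2]>.085)&(Q[...,2]<.1);print('bar',Q[b].mean(0))
cv2.imwrite('pics/d1c.png',cv2.resize(a[180:280,240:420,::-1],None,fx=4,fy=4,interpolation=cv2.INTER_CUBIC))
E
```

```text
[ 0.46263642 -0.01784239  0.08357244] [-1.69096738e+01  2.07873134e+01  9.81475082e+01 -1.54375101e-03
  6.10592175e+01 -9.97122535e+01] -0.00025460888112541
[370.  256.9] 1.0139571427788328
[370.8 250.5] 0.9999963344600828
[-0.20526714 -0.04814952  0.06564684] [-0.15099986  0.09970436  0.19978801]
0.06 1 [-0.156  0.095  0.066] [-0.156  0.095  0.066]
0.07 7 [-0.157  0.096  0.07 ] [-0.151  0.1    0.077]
0.11 10 [-0.198 -0.005  0.113] [-0.177  0.007  0.118]
0.12 35 [-0.199 -0.003  0.12 ] [-0.177  0.016  0.13 ]
0.13 38 [-0.199 -0.006  0.13 ] [-0.181  0.015  0.14 ]
0.14 20 [-0.199 -0.003  0.14 ] [-0.18   0.014  0.149]
0.15 12 [-0.201 -0.026  0.154] [-0.179  0.029  0.16 ]
0.16 47 [-0.202 -0.032  0.161] [-0.176  0.037  0.169]
0.17 33 [-0.203 -0.042  0.17 ] [-0.177  0.045  0.18 ]
0.18 69 [-0.205 -0.048  0.18 ] [-0.171  0.052  0.19 ]
0.19 62 [-0.205 -0.019  0.19 ] [-0.171  0.06   0.2  ]
bar [-0.07060882  0.00076589  0.09474125]
```

View pics/d1c.png

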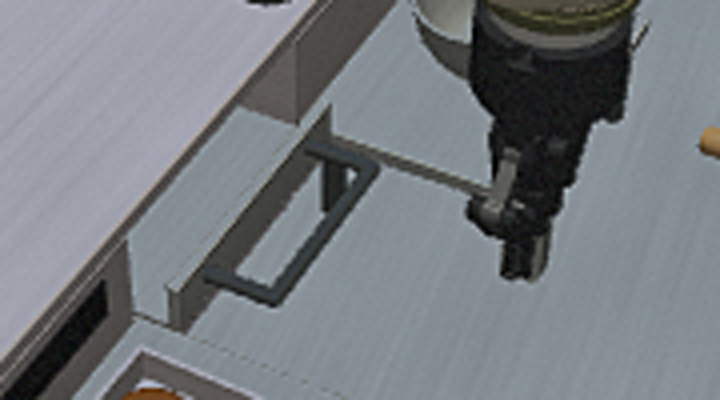

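The tips appear at about z 0.11 while the TCP reads 0.084, so the fingers passed over the bar. I'll cross-check the true tip position against the TCP in the wrist and scene depth.

```bash
python3 - <<'E'
from h import *
s=observe(); R=np.array(s['tool_rot']);T=np.array(s['position'])
for n in ('wrist','scene','side'):
    a,d,p=snap(n); P=pts(d,p); L=(P-T)@R  # tool frame
    m=(d>0)&(abs(L[...,0])<.03)&(abs(L[...,1])<.035)&(L[...,2]<.03)&(L[...,2]>-.09)
    q=L[m]
    if len(q)==0: print(n,'none'); continue
    print(n,len(q),'zmax pct',np.percentile(q[:,2],[50,95,99,100]).round(4))
    k=q[q[:,2]>np.percentile(q[:,2],99)-.015]; print('  tip x,y range',k.min(0).round(4),k.max(0).round(4))
    K,Rc,t=map(np.array,(p['K'],p['R'],p['t'])); c=Rc@T+t; print('  tcp px',(K@c/c[2])[:2].round(1))
E
```

```text
wrist 15969 zmax pct [-0.0825 -0.0467 -0.0391 -0.0354]
  tip x,y range [ 0.0057 -0.0144 -0.0541] [ 0.0114  0.0129 -0.0354]
  tcp px [316.2 275.2]
scene 363 zmax pct [-0.0766 -0.0394 -0.0347 -0.0321]
  tip x,y range [-0.0149 -0.0144 -0.0491] [ 0.006   0.0124 -0.0321]
  tcp px [266.7 259.1]
side 167 zmax pct [-0.0573 -0.036  -0.0305 -0.0295]
  tip x,y range [-0.0129 -0.0022 -0.0455] [ 0.0101  0.0166 -0.0295]
  tcp px [370.  256.9]
```

All three views put the real tips about 30 mm short of the reported TCP, so I'll aim the TCP 30 mm lower. Now back over the gap and deeper.

```bash
python3 -m handwheel '[[[0,0,-0.06],[0,0,0]],[[-0.07,0.002,-0.06],[0,0,0]],[[-0.14,0.002,-0.06],[0,0,0]],[[-0.21,0.002,-0.06],[0,0,0]],[[-0.285,0.002,-0.06],[0,0,0]],[[-0.285,0.002,-0.04],[0,0,0]],[[-0.285,0.002,0],[0,0,0]],[[-0.285,0.002,0.04],[0,0,0]],[[-0.285,0.002,0.073],[0,0,0]],[[-0.285,0.002,0.073],[0,0,0]]]' && python3 -c "
from h import *
go(-.1915,0,.047)"
```

```text
time_s: 6.05
position: [0.6023, -0.0343, 0.0447]
tool_rot: [[-0.992, 0.125, -0.005], [0.125, 0.992, 0.001], [0.005, 0.001, -1.0]]
ft_force: [-0.1, -0.1, 0.6]
grip_width: 0.0002
gripper_force: 0.0
t 6.0 tcp oven [-0.0481 -0.0001  0.0447] tool y yaw rel oven y 0.0 shift [ 0.2869  0.0003 -0.0031]
```

```bash
python3 -m handwheel '[[[0.01,0,0],[0,0,0]],[[0.02,0,0],[0,0,0]],[[0.04,0,0],[0,0,0]],[[0.06,0,0],[0,0,0]],[[0.08,0,0],[0,0,0]]]' && python3 -m handwheel '[[[0.03,0,0],[0,0,0]],[[0.06,0,0],[0,0,0]],[[0.09,0,0],[0,0,0]],[[0.12,0,0],[0,0,0]],[[0.15,0,0],[0,0,0]],[[0.175,0,0],[0,0,0]],[[0.19,0,0],[0,0,0]],[[0.19,0,0],[0,0,0]]]' && python3 - <<'E'
from h import *
go(-.1915,0,.047)
for n in ('side','scene'):
    a,d,p=snap(n); Q=oven(pts(d,p)); m=(d>0)&(abs(Q[...,1])<.085)&(Q[...,0]>-.25)&(Q[...,0]<0)&(Q[...,2]>.088)&(Q[...,2]<.108)
    h,e=np.histogram(Q[m][:,0],np.arange(-.25,0.001,.004))
    print(n,[(round(b,3),int(c)) for b,c in zip(e,h) if c>5])
E
```

```text
time_s: 6.55
position: [0.5643, -0.0297, 0.048]
tool_rot: [[-0.992, 0.125, 0.002], [0.125, 0.992, -0.001], [-0.002, -0.0, -1.0]]
ft_force: [2.4, -1.1, 2.5]
grip_width: 0.0001
gripper_force: 1.2
time_s: 7.35
position: [0.469, -0.0175, 0.0473]
tool_rot: [[-0.992, 0.125, -0.001], [0.125, 0.992, 0.0], [0.001, 0.0, -1.0]]
ft_force: [-0.8, -1.0, -0.3]
grip_width: 0.0001
gripper_force: 0.0
t 7.3 tcp oven [-0.1824 -0.0002  0.0473] tool y yaw rel oven y 0.0 shift [0.0181 0.0004 0.0006]
side [(np.float64(-0.206), 43), (np.float64(-0.202), 93), (np.float64(-0.198), 69), (np.float64(-0.194), 38), (np.float64(-0.19), 31), (np.float64(-0.186), 23), (np.float64(-0.182), 23), (np.float64(-0.178), 18), (np.float64(-0.174), 13), (np.float64(-0.17), 9), (np.float64(-0.166), 9), (np.float64(-0.162), 7), (np.float64(-0.158), 101), (np.float64(-0.154), 50), (np.float64(-0.15), 16)]
scene [(np.float64(-0.202), 22), (np.float64(-0.198), 66), (np.float64(-0.194), 34), (np.float64(-0.19), 17), (np.float64(-0.186), 23), (np.float64(-0.182), 27), (np.float64(-0.178), 33), (np.float64(-0.174), 60), (np.float64(-0.17), 40), (np.float64(-0.166), 21), (np.float64(-0.158), 46), (np.float64(-0.154), 153), (np.float64(-0.15), 411), (np.float64(-0.146), 7)]
```

The shelf is out at about 0.148. Now I'll pull gently to the stop, watching the force.

```bash
python3 -m handwheel '[[[0.004,0,0],[0,0,0]],[[0.008,0,0],[0,0,0]],[[0.008,0,0],[0,0,0]]]' && python3 -m handwheel '[[[0.004,0,0],[0,0,0]],[[0.006,0,0],[0,0,0]],[[0.006,0,0],[0,0,0]]]'
```

```text
time_s: 7.75
position: [0.4663, -0.0173, 0.047]
tool_rot: [[-0.992, 0.125, 0.0], [0.125, 0.992, -0.0], [-0.0, -0.0, -1.0]]
ft_force: [1.7, -0.3, 0.2]
grip_width: -0.0002
gripper_force: 0.5
time_s: 8.05
position: [0.4661, -0.0174, 0.0472]
tool_rot: [[-0.992, 0.126, 0.007], [0.126, 0.992, -0.001], [-0.007, 0.0, -1.0]]
ft_force: [12.7, 0.3, -9.2]
grip_width: -0.0001
gripper_force: 6.2
```

At the stop (12.7 N). Back off inside the gap, lift, and move to the outer side of the tray while turning 90°.

```bash
python3 -m handwheel '[[[-0.01,0,0],[0,0,0]],[[-0.02,0,0],[0,0,0]],[[-0.02,0,-0.07],[0,0,0]],[[-0.02,0,-0.14],[0,0,0]],[[-0.03,0.05,-0.2],[0,0,0.05]],[[-0.06,0.15,-0.22],[0,0,0.1]],[[-0.09,0.25,-0.22],[0,0,0.15]],[[-0.12,0.35,-0.22],[0,0,0.2]],[[-0.15,0.45,-0.22],[0,0,0.24]],[[-0.18,0.54,-0.22],[0,0,0.28]]]' 0.55 && python3 - <<'E'
from h import *
go(-.081,.31,.15)
for n in ('side','scene'):
    a,d,p=snap(n); Q=oven(pts(d,p)); m=(d>0)&(abs(Q[...,1])<.06)&(Q[...,0]>-.25)&(Q[...,0]<0)&(Q[...,2]>.088)&(Q[...,2]<.108)
    h,e=np.histogram(Q[m][:,0],np.arange(-.25,0.001,.004))
    print(n,[(round(b,3),int(c)) for b,c in zip(e,h) if c>5])
E
```

```text
time_s: 9.05
position: [0.576, 0.2189, 0.1569]
tool_rot: [[-0.558, 0.83, -0.001], [0.83, 0.558, -0.0], [0.0, -0.001, -1.0]]
ft_force: [1.2, -0.9, 0.3]
grip_width: 0.0472
gripper_force: 0.0
t 9.1 tcp oven [-0.1059  0.2477  0.1569] tool y yaw rel oven y -48.88 shift [0.0611 0.1195 0.0138]
side [(np.float64(-0.206), 82), (np.float64(-0.202), 74), (np.float64(-0.198), 39), (np.float64(-0.194), 7), (np.float64(-0.19), 7), (np.float64(-0.186), 8), (np.float64(-0.182), 10), (np.float64(-0.178), 9), (np.float64(-0.174), 7), (np.float64(-0.17), 6), (np.float64(-0.166), 9), (np.float64(-0.162), 53), (np.float64(-0.158), 125), (np.float64(-0.154), 59), (np.float64(-0.15), 6)]
scene [(np.float64(-0.206), 26), (np.float64(-0.202), 95), (np.float64(-0.198), 148), (np.float64(-0.194), 19), (np.float64(-0.19), 10), (np.float64(-0.186), 7), (np.float64(-0.182), 8), (np.float64(-0.178), 7), (np.float64(-0.174), 13), (np.float64(-0.17), 11), (np.float64(-0.166), 6), (np.float64(-0.158), 60), (np.float64(-0.154), 227), (np.float64(-0.15), 153)]
```

```bash
python3 -m handwheel '[[[0.03,0.06,0],[0,0,0.045]],[[0.06,0.12,0],[0,0,0.09]],[[0.06,0.12,0],[0,0,0.135]],[[0.06,0.12,0],[0,0,0.18]],[[0.06,0.12,0],[0,0,0.228]],[[0.06,0.12,0],[0,0,0.228]],[[0.06,0.12,0],[0,0,0.228]]]' && python3 - <<'E'
from h import *
go(-.081,.295,.07)
s=observe(); R=np.array(s['tool_rot']);T=np.array(s['position'])
for n in ('wrist','scene','side'):
    a,d,p=snap(n,'t1.png' if n=='wrist' else None); P=pts(d,p); L=(P-T)@R; Q=oven(P)
    m=(d>0)&(abs(L[...,0])<.03)&(abs(L[...,1])<.05)&(L[...,2]<.03)&(L[...,2]>-.09)&(Q[...,2]>.14)
    q=L[m]
    if len(q): print(n,len(q),'tip z',np.percentile(q[:,2],[95,99,100]).round(4)); k=q[q[:,2]>np.percentile(q[:,2],99)-.015]; print('  tip',k.min(0).round(4),k.max(0).round(4))
    m=(d>0)&(abs(Q[...,0]+.08)<.09)&(abs(Q[...,1]-.2)<.1)&(Q[...,2]>.095)&(Q[...,2]<.106)&(cv2.cvtColor(a,cv2.COLOR_RGB2HSV)[...,1]<90)
    if m.sum()>50: print('  rim',cv2.minAreaRect((Q[m][:,:2]*1000).astype(np.float32)))
E
```

```text
time_s: 9.85
position: [0.6084, 0.2751, 0.1569]
tool_rot: [[0.114, 0.994, -0.001], [0.994, -0.114, -0.0], [-0.0, -0.001, -1.0]]
ft_force: [0.8, -0.1, -0.5]
grip_width: 0.0473
gripper_force: 0.0
t 9.8 tcp oven [-0.0808  0.3076  0.1569] tool y yaw rel oven y -89.33 shift [-0.0251 -0.0005  0.1738]
wrist 17195 tip z [-0.0442 -0.0378 -0.0331]
  tip [-0.0125 -0.0369 -0.0528] [ 0.0108  0.0378 -0.0331]
  rim ((-59.831153869628906, 227.4515380859375), (71.08394622802734, 127.99211883544922), 78.61347198486328)
scene 510 tip z [-0.0398 -0.0361 -0.0341]
  tip [-0.0127 -0.035  -0.0511] [ 0.0106  0.0388 -0.0341]
  rim ((-80.67594909667969, 195.49989318847656), (134.7842254638672, 113.45761108398438), 88.74339294433594)
side 601 tip z [-0.0401 -0.0352 -0.0327]
  tip [-0.0101 -0.0358 -0.0502] [ 0.0131  0.0372 -0.0327]
  rim ((-67.08502960205078, 183.07354736328125), (160.3959503173828, 140.07064819335938), 88.53002166748047)
```

View pics/t1.png

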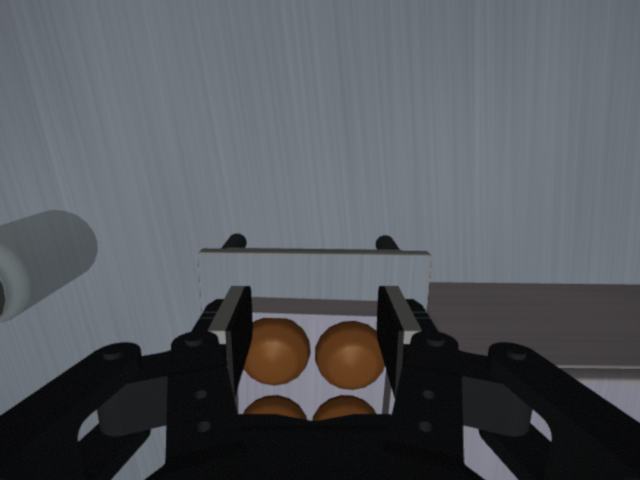

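The wrist view shows the fingers straddling the tray's outer wall region (rows 300–310), with biscuits at (275,350) and (350,355) and the jar clear at far left. The fingers are outside the wall by about 30 mm, so I'll descend to a tip height of about 0.086.

```bash
python3 -m handwheel '[[[0,0,0.07],[0,0,0.004]],[[0,0,0.14],[0,0,0.004]],[[0,0,0.19],[0,0,0.004]],[[0,0,0.207],[0,0,0.004]],[[0,0,0.207],[0,0,0.004]],[[0,0,0.207],[0,0,0.004]]]' && python3 - <<'E'
from h import *
go(-.081,.0755,.053)
s=observe(); R=np.array(s['tool_rot']);T=np.array(s['position'])
for n in ('scene','side'):
    a,d,p=snap(n,'t2.png' if n=='side' else None); P=pts(d,p); L=(P-T)@R; Q=oven(P)
    m=(d>0)&(abs(L[...,0])<.016)&(abs(L[...,1])<.05)&(Q[...,2]>.079)&(Q[...,2]<.13)
    q=P[m]; print(n,len(q),np.percentile(q[:,2],[0,1,5]).round(4))
E
```

```text
time_s: 10.6
position: [0.6094, 0.2758, 0.055]
tool_rot: [[0.13, 0.992, 0.002], [0.992, -0.13, 0.001], [0.001, 0.002, -1.0]]
ft_force: [-0.6, -0.9, -0.6]
grip_width: 0.047
gripper_force: 0.0
t 10.6 tcp oven [-0.0799  0.3083  0.055 ] tool y yaw rel oven y -90.27 shift [-0.4657  0.      0.0037]
scene 246 [0.0865 0.0895 0.0931]
side 258 [0.0882 0.0889 0.0934]
```

```bash
python3 -m handwheel '[[[-0.025,0,0.004],[0,0,0]],[[-0.045,0,0.004],[0,0,0]],[[-0.058,0,0.004],[0,0,0]],[[-0.066,0,0.004],[0,0,0]],[[-0.072,0,0.004],[0,0,0]],[[-0.08,0,0.004],[0,0,0]],[[-0.09,0,0.004],[0,0,0]],[[-0.1,0,0.004],[0,0,0]],[[-0.11,0,0.004],[0,0,0]],[[-0.12,0,0.004],[0,0,0]]]' && python3 - <<'E'
from h import *
go(-.081,.0765,.053)
for n in ('scene','side'):
    a,d,p=snap(n); Q=oven(pts(d,p)); hs=cv2.cvtColor(a,cv2.COLOR_RGB2HSV)
    b=(d>0)&(hs[...,1]>120)&(hs[...,0]<20)&(abs(Q[...,0]+.08)<.09)&(Q[...,2]>.07)&(Q[...,2]<.12)&(abs(Q[...,1])<.3)
    print(n,'biscuits',Q[b].mean(0).round(4),'rect',cv2.minAreaRect((Q[b][:,:2]*1000).astype(np.float32)))
E
```

```text
time_s: 11.7
position: [0.6009, 0.2159, 0.0517]
tool_rot: [[0.13, 0.991, 0.001], [0.991, -0.13, 0.0], [0.0, 0.0, -1.0]]
ft_force: [0.6, 4.4, 2.2]
grip_width: 0.0472
gripper_force: 2.1
t 11.7 tcp oven [-0.0809  0.2478  0.0517] tool y yaw rel oven y -90.29 shift [-0.3427  0.0015 -0.0027]
scene biscuits [-0.0749  0.1651  0.0992] rect ((-77.60179138183594, 168.4544677734375), (93.47664642333984, 100.12384796142578), 1.0004805326461792)
side biscuits [-0.0955  0.1612  0.097 ] rect ((-85.20294189453125, 178.96987915039062), (116.3601303100586, 84.69048309326172), 89.96159362792969)
```

```bash
R1='x'; python3 -m handwheel '[[[-0.011,0,0],[0,0,0]],[[-0.022,0,0],[0,0,0]],[[-0.033,0,0],[0,0,0]],[[-0.044,0,0],[0,0,0]],[[-0.055,0,0],[0,0,0]],[[-0.066,0,0],[0,0,0]],[[-0.077,0,0],[0,0,0]],[[-0.088,0,0],[0,0,0]],[[-0.099,0,0],[0,0,0]],[[-0.11,0,0],[0,0,0]]]' && python3 -m handwheel '[[[-0.011,0,0],[0,0,0]],[[-0.022,0,0],[0,0,0]],[[-0.033,0,0],[0,0,0]],[[-0.044,0,0],[0,0,0]],[[-0.055,0,0],[0,0,0]],[[-0.066,0,0],[0,0,0]],[[-0.077,0,0],[0,0,0]],[[-0.088,0,0],[0,0,0]],[[-0.099,0,0],[0,0,0]],[[-0.11,0,0],[0,0,0]]]' && python3 - <<'E'
from h import *
go(-.081,.0765,.053)
for n in ('scene','side'):
    a,d,p=snap(n); Q=oven(pts(d,p)); hs=cv2.cvtColor(a,cv2.COLOR_RGB2HSV)
    b=(d>0)&(hs[...,1]<90)&(abs(Q[...,0]+.08)<.066)&(Q[...,2]>.093)&(Q[...,2]<.104)&(abs(Q[...,1]-.03)<.082)
    print(n,'rim',cv2.minAreaRect((Q[b][:,:2]*1000).astype(np.float32)))
E
```

```text
time_s: 12.8
position: [0.5935, 0.1611, 0.0515]
tool_rot: [[0.13, 0.991, -0.0], [0.991, -0.13, -0.0], [-0.0, -0.0, -1.0]]
ft_force: [1.1, 3.1, 0.5]
grip_width: 0.047
gripper_force: 1.6
time_s: 13.8
position: [0.5865, 0.1067, 0.0517]
tool_rot: [[0.13, 0.991, 0.0], [0.991, -0.13, 0.0], [0.0, 0.0, -1.0]]
ft_force: [1.1, 3.9, 2.9]
grip_width: 0.0468
gripper_force: 2.1
t 13.8 tcp oven [-0.0815  0.1377  0.0517] tool y yaw rel oven y -90.29 shift [-0.1224  0.0016 -0.0026]
scene rim ((-79.89955139160156, 53.43346405029297), (117.54167938232422, 112.72401428222656), 89.59833526611328)
side rim ((-119.08165740966797, 34.35329818725586), (68.71360778808594, 141.43096923828125), 36.550025939941406)
```

```bash
python3 -m handwheel '[[[-0.012,0,0],[0,0,0]],[[-0.024,0,0],[0,0,0]],[[-0.036,0,0],[0,0,0]],[[-0.048,0,0],[0,0,0]],[[-0.06,0,0],[0,0,0]],[[-0.072,0,0],[0,0,0]],[[-0.084,0,0],[0,0,0]],[[-0.096,0,0],[0,0,0]],[[-0.108,0,0],[0,0,0]],[[-0.114,0,0],[0,0,0]]]' && python3 - <<'E'
from h import *
go(-.081,.0765,.053)
for n in ('scene','side'):
    a,d,p=snap(n,'t3.png' if n=='scene' else None); Q=oven(pts(d,p)); hs=cv2.cvtColor(a,cv2.COLOR_RGB2HSV)
    b=(d>0)&(hs[...,1]<90)&(abs(Q[...,0]+.08)<.066)&(Q[...,2]>.093)&(Q[...,2]<.104)&(abs(Q[...,1])<.07)
    print(n,'rim',cv2.minAreaRect((Q[b][:,:2]*1000).astype(np.float32)))
    b=(d>0)&(hs[...,1]>120)&(hs[...,0]<20)&(abs(Q[...,0]+.08)<.09)&(Q[...,2]>.07)&(Q[...,2]<.12)&(abs(Q[...,1])<.3)
    print(n,'biscuits',Q[b].mean(0).round(4),'rect',cv2.minAreaRect((Q[b][:,:2]*1000).astype(np.float32)))
E
```

```text
time_s: 14.9
position: [0.5789, 0.0499, 0.0515]
tool_rot: [[0.131, 0.991, -0.0], [0.991, -0.131, -0.0], [-0.0, -0.0, -1.0]]
ft_force: [0.0, 1.8, -1.3]
grip_width: 0.0472
gripper_force: 0.9
t 14.9 tcp oven [-0.0819  0.0804  0.0515] tool y yaw rel oven y -90.31 shift [-0.0079  0.0018 -0.003 ]
scene rim ((-79.80110168457031, 3.9657630920410156), (132.2411651611328, 113.27501678466797), 89.47071075439453)
scene biscuits [-0.0753 -0.0011  0.0972] rect ((-78.1518783569336, 1.6327934265136719), (102.02296447753906, 93.35969543457031), 89.77233123779297)
side rim ((-81.49722290039062, 3.5715866088867188), (132.86248779296875, 110.18436431884766), 89.42819213867188)
side biscuits [-0.0961  0.0103  0.0954] rect ((-83.87322998046875, 24.573925018310547), (133.44677734375, 89.4670639038086), 88.44589233398438)
```

View pics/t3.png

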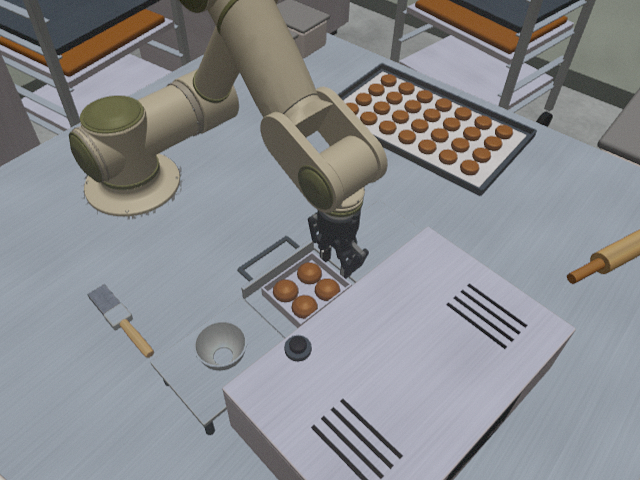

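The tray sits on the shelf at offset about (-5, +4) mm with all four biscuits in it (scene (305,288)), and the bowl is untouched. Back off, lift, and go in front of the bar.

```bash
python3 -m handwheel '[[[0.02,0,0],[0,0,0]],[[0.03,0,-0.03],[0,0,0]],[[0.03,0,-0.11],[0,0,0]],[[0.03,0,-0.19],[0,0,0]],[[0,-0.06,-0.19],[0,0,0]],[[-0.03,-0.13,-0.19],[0,0,0]],[[-0.07,-0.2,-0.19],[0,0,0]],[[-0.12,-0.26,-0.19],[0,0,0]],[[-0.16,-0.326,-0.19],[0,0,0]],[[-0.16,-0.326,-0.19],[0,0,0]]]' 0 && python3 -c "
from h import *
go(-.245,0,.047)"
```

```text
time_s: 16.0
position: [0.4038, -0.0076, 0.1467]
tool_rot: [[0.132, 0.991, -0.001], [0.991, -0.132, -0.0], [-0.0, -0.001, -1.0]]
ft_force: [-0.1, 0.2, -0.4]
grip_width: 0.0001
gripper_force: 0.0
t 16.0 tcp oven [-0.2484  0.0014  0.1467] tool y yaw rel oven y -90.37 shift [-0.0027  0.0071  0.1995]
```

```bash
python3 -m handwheel '[[[0,0,0.08],[0,0,0]],[[0,0,0.16],[0,0,0]],[[0,0,0.2],[0,0,0]],[[0,0.02,0.2],[0,0,0]],[[0,0.035,0.2],[0,0,0]],[[0,0.045,0.2],[0,0,0]],[[0,0.053,0.2],[0,0,0]],[[0,0.06,0.2],[0,0,0]],[[0,0.067,0.2],[0,0,0]],[[0,0.075,0.2],[0,0,0]]]' && python3 -m handwheel '[[[0,0.009,0],[0,0,0]],[[0,0.019,0],[0,0,0]],[[0,0.029,0],[0,0,0]],[[0,0.039,0],[0,0,0]],[[0,0.049,0],[0,0,0]],[[0,0.059,0],[0,0,0]],[[0,0.069,0],[0,0,0]],[[0,0.079,0],[0,0,0]],[[0,0.089,0],[0,0,0]],[[0,0.099,0],[0,0,0]]]' && python3 -c "
from h import *
go(-.0695,0,.047)
a,d,p=snap('scene'); Q=oven(pts(d,p)); hs=cv2.cvtColor(a,cv2.COLOR_RGB2HSV)
m=(d>0)&(abs(Q[...,1])<.05)&(Q[...,0]>-.2)&(Q[...,0]<0)&(Q[...,2]>.09)&(Q[...,2]<.12)
h,e=np.histogram(Q[m][:,0],np.arange(-.2,0.001,.006));print([(round(float(b),3),int(c)) for b,c in zip(e,h) if c>5])"
```

```text
time_s: 17.0
position: [0.4442, -0.0124, 0.0467]
tool_rot: [[0.13, 0.991, -0.0], [0.991, -0.13, 0.0], [-0.0, -0.0, -1.0]]
ft_force: [-1.9, 0.4, 1.9]
grip_width: -0.0001
gripper_force: 1.1
time_s: 18.0
position: [0.4936, -0.0189, 0.0465]
tool_rot: [[0.13, 0.991, -0.0], [0.991, -0.13, 0.0], [0.0, -0.0, -1.0]]
ft_force: [-2.0, 1.7, 0.6]
grip_width: 0.0001
gripper_force: 1.1
t 18.0 tcp oven [-0.1579  0.0015  0.0465] tool y yaw rel oven y -90.29 shift [-0.0021  0.1769 -0.0011]
[(-0.164, 18), (-0.158, 20), (-0.152, 29), (-0.146, 38), (-0.14, 134), (-0.134, 60), (-0.098, 70), (-0.092, 287), (-0.08, 7), (-0.074, 169), (-0.068, 17), (-0.062, 62), (-0.056, 102), (-0.05, 117), (-0.044, 126), (-0.038, 148), (-0.032, 131), (-0.026, 17)]
```

Pushing well. Continue, stopping a little short of home first.

```bash
python3 -m handwheel '[[[0,0.009,0],[0,0,0]],[[0,0.019,0],[0,0,0]],[[0,0.029,0],[0,0,0]],[[0,0.039,0],[0,0,0]],[[0,0.049,0],[0,0,0]],[[0,0.059,0],[0,0,0]],[[0,0.069,0],[0,0,0]],[[0,0.079,0],[0,0,0]],[[0,0.089,0],[0,0,0]],[[0,0.099,0],[0,0,0]]]' && python3 -m handwheel '[[[0,0.008,0],[0,0,0]],[[0,0.016,0],[0,0,0]],[[0,0.024,0],[0,0,0]],[[0,0.032,0],[0,0,0]],[[0,0.04,0],[0,0,0]],[[0,0.048,0],[0,0,0]],[[0,0.056,0],[0,0,0]],[[0,0.062,0],[0,0,0]],[[0,0.066,0],[0,0,0]],[[0,0.069,0],[0,0,0]]]' && python3 -c "
from h import *
go(-.0695,0,.047)"
```

```text
time_s: 19.05
position: [0.5426, -0.0253, 0.0465]
tool_rot: [[0.13, 0.991, -0.0], [0.991, -0.13, 0.0], [0.0, -0.0, -1.0]]
ft_force: [-1.9, 0.3, 1.2]
grip_width: 0.0
gripper_force: 1.1
time_s: 20.05
position: [0.5766, -0.0299, 0.0465]
tool_rot: [[0.13, 0.991, -0.0], [0.991, -0.13, -0.0], [-0.0, -0.0, -1.0]]
ft_force: [-2.5, 2.2, 0.1]
grip_width: 0.0001
gripper_force: 1.0
t 20.1 tcp oven [-0.0742  0.001   0.0465] tool y yaw rel oven y -90.29 shift [-0.002   0.0093 -0.001 ]
```

```bash
python3 -m handwheel '[[[0,0.003,0],[0,0,0]],[[0,0.006,0],[0,0,0]],[[0,0.009,0],[0,0,0]],[[0,0.009,0],[0,0,0]]]' && python3 -m handwheel '[[[0,0.002,0],[0,0,0]],[[0,0.004,0],[0,0,0]],[[0,0.004,0],[0,0,0]]]'  && python3 -c "
from h import *
go(-.0695,0,.047)"
```

```text
time_s: 20.45
position: [0.5809, -0.0304, 0.0465]
tool_rot: [[0.13, 0.991, -0.0], [0.991, -0.13, 0.0], [-0.0, -0.0, -1.0]]
ft_force: [-2.7, 1.2, 1.1]
grip_width: -0.0004
gripper_force: 1.2
time_s: 20.75
position: [0.5811, -0.0304, 0.0465]
tool_rot: [[0.13, 0.991, -0.004], [0.991, -0.13, 0.0], [-0.0, -0.004, -1.0]]
ft_force: [-10.1, 1.3, 4.7]
grip_width: 0.0001
gripper_force: 5.4
t 20.8 tcp oven [-0.0697  0.001   0.0465] tool y yaw rel oven y -90.28 shift [-0.0021  0.0004 -0.0011]
```

The shelf hit its home stop (10 N). Back off, lift, verify the state, and aim for the button.

```bash
python3 -m handwheel '[[[0,-0.015,0],[0,0,0]],[[0,-0.03,0],[0,0,0]],[[0,-0.03,-0.09],[0,0,0]],[[0,-0.03,-0.18],[0,0,0]],[[0,-0.03,-0.27],[0,0,0]],[[-0.08,-0.03,-0.29],[0,0,0]],[[-0.16,-0.03,-0.29],[0,0,0]],[[-0.2,-0.03,-0.29],[0,0,0]],[[-0.2,-0.03,-0.29],[0,0,0]]]' && python3 - <<'E'
from h import *
b=[oven([.6674,-.1643,.172]),oven([.6655,-.1608,.172])];print(b)
for n in ('scene','side','wrist'):
    a,d,p=snap(n,'t4.png' if n=='wrist' else None); Q=oven(pts(d,p))
    m=(d>0)&(abs(Q[...,0]-.032)<.03)&(abs(Q[...,1]+.12)<.03)&(Q[...,2]>.167)&(Q[...,2]<.178)
    if m.sum()>20: print(n,'button',m.sum(),cv2.minAreaRect((Q[m][:,:2]*1000).astype(np.float32)),np.median(Q[m][:,2]))
    m=(d>0)&(abs(Q[...,1])<.08)&(Q[...,0]>-.1)&(Q[...,0]<.02)&(Q[...,2]>.088)&(Q[...,2]<.108)
    h,e=np.histogram(Q[m][:,0],np.arange(-.1,0.02,.004));print(n,[(round(float(b),3),int(c)) for b,c in zip(e,h) if c>5])
m=np.mean(b,0); go(m[0],m[1],.16)
E
```

```text
time_s: 21.65
position: [0.5547, -0.1304, 0.1916]
tool_rot: [[0.134, 0.991, 0.001], [0.991, -0.134, -0.001], [-0.001, 0.001, -1.0]]
ft_force: [-0.4, 0.3, 0.6]
grip_width: 0.0003
gripper_force: 0.0
[array([ 0.03276217, -0.12100126,  0.172     ]), array([ 0.03043849, -0.11776699,  0.172     ])]
scene button 215 ((32.94288635253906, -120.95785522460938), (24.69062614440918, 27.177637100219727), 10.460339546203613) 0.17168071362314324
scene [(-0.056, 43), (-0.052, 123), (-0.048, 165), (-0.044, 25), (-0.04, 26), (-0.036, 21), (-0.032, 19), (-0.028, 19)]
side button 72 ((30.95819854736328, -116.58748626708984), (26.134281158447266, 24.80944061279297), 24.112031936645508) 0.17048798579869462
side [(-0.056, 97), (-0.052, 70), (-0.048, 32), (-0.044, 16), (-0.04, 13), (-0.036, 17), (-0.032, 15), (-0.028, 12), (-0.024, 14), (-0.02, 16), (-0.016, 13), (-0.012, 88), (-0.008, 179), (-0.004, 66), (0.012, 128)]
wrist button 2211 ((30.651973724365234, -120.73771667480469), (27.406330108642578, 27.452566146850586), 69.95399475097656) 0.1721580861362919
wrist [(-0.056, 1111), (-0.052, 1117), (-0.048, 580), (-0.044, 90), (-0.04, 91), (-0.036, 95), (-0.032, 88), (-0.028, 88), (-0.024, 92), (-0.02, 90), (-0.016, 92), (-0.012, 1636), (-0.008, 1374), (-0.004, 924), (0.012, 1092)]
t 21.8 tcp oven [-0.0834 -0.0983  0.1916] tool y yaw rel oven y -90.28 shift [-0.0411  0.2301  0.0632]
```

View pics/t4.png

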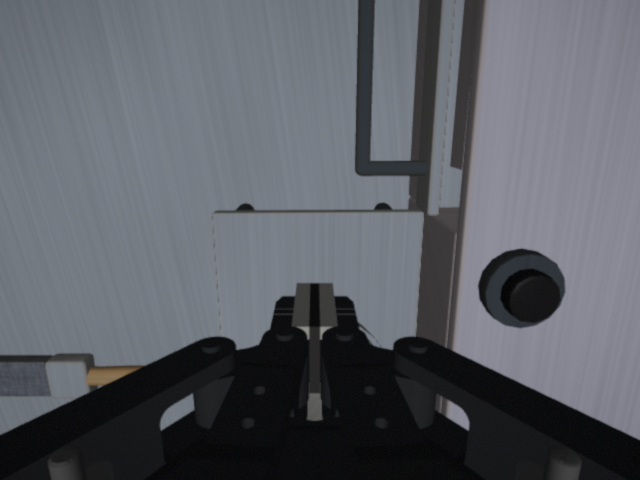

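The shelf is home (bar at -50 mm, its home position). The button is at (520,290) in the wrist view, oven (0.031,-0.120). Move above it and lower.

```bash
python3 -m handwheel '[[[-0.02,0.08,0],[0,0,0]],[[-0.043,0.16,0],[0,0,0]],[[-0.043,0.229,0],[0,0,0]],[[-0.043,0.229,0],[0,0,0]],[[-0.043,0.229,0.03],[0,0,0]],[[-0.043,0.229,0.06],[0,0,0]],[[-0.043,0.229,0.075],[0,0,0]],[[-0.043,0.229,0.08],[0,0,0]],[[-0.043,0.229,0.085],[0,0,0]],[[-0.043,0.229,0.085],[0,0,0]]]' && python3 -m handwheel '[[[0,0,0.004],[0,0,0]],[[0,0,0.008],[0,0,0]],[[0,0,0.012],[0,0,0]],[[0,0,0.016],[0,0,0]],[[0,0,0.016],[0,0,0]]]' && python3 -c "
from h import *
go(.031,-.12,.14)"
```

```text
time_s: 22.8
position: [0.6658, -0.1639, 0.1495]
tool_rot: [[0.13, 0.991, 0.001], [0.991, -0.13, -0.0], [-0.0, 0.001, -1.0]]
ft_force: [0.3, 0.1, -0.1]
grip_width: 0.0001
gripper_force: 0.0
time_s: 23.3
position: [0.6657, -0.1641, 0.1408]
tool_rot: [[0.13, 0.991, -0.0], [0.991, -0.13, 0.0], [0.0, -0.0, -1.0]]
ft_force: [0.2, 0.2, 0.9]
grip_width: 0.0003
gripper_force: 0.2
t 23.3 tcp oven [ 0.0311 -0.1211  0.1408] tool y yaw rel oven y -90.3 shift [ 0.0021 -0.0002  0.0017]
```

```bash
python3 -m handwheel '[[[0,0,0.003],[0,0,0]],[[0,0,0.006],[0,0,0]],[[0,0,0.006],[0,0,0]]]' && python3 -m handwheel '[[[0,0,0.002],[0,0,0]],[[0,0,0.004],[0,0,0]],[[0,0,0.004],[0,0,0]]]'
```

```text
time_s: 23.6
position: [0.6658, -0.1641, 0.1382]
tool_rot: [[0.13, 0.991, 0.0], [0.991, -0.13, -0.0], [-0.0, 0.0, -1.0]]
ft_force: [0.4, 0.3, 3.2]
grip_width: 0.0
gripper_force: 1.4
time_s: 23.9
position: [0.6658, -0.1642, 0.1361]
tool_rot: [[0.13, 0.991, 0.0], [0.991, -0.13, -0.0], [-0.0, 0.0, -1.0]]
ft_force: [-0.4, 0.8, 3.6]
grip_width: 0.0001
gripper_force: 2.0
```

```bash
python3 -m handwheel '[[[0,0,0.002],[0,0,0]],[[0,0,0.004],[0,0,0]],[[0,0,0.004],[0,0,0]]]'; python3 -m handwheel '[[[0,0,0.001],[0,0,0]],[[0,0,0.003],[0,0,0]],[[0,0,0.003],[0,0,0]]]'
```

```text
time_s: 24.2
position: [0.6658, -0.1642, 0.1348]
tool_rot: [[0.13, 0.991, 0.001], [0.991, -0.13, -0.0], [-0.0, 0.001, -1.0]]
ft_force: [-1.3, 0.2, 7.2]
grip_width: 0.0002
gripper_force: 3.8
time_s: 24.5
position: [0.6659, -0.1642, 0.1346]
tool_rot: [[0.13, 0.991, 0.002], [0.991, -0.13, -0.001], [-0.001, 0.002, -1.0]]
ft_force: [-4.7, 1.8, 14.7]
grip_width: 0.0003
gripper_force: 7.2
```

The button is bottomed (stopped at 0.1346, force 15 N). Lift off straight up and verify.

```bash
python3 -m handwheel '[[[0,0,-0.015],[0,0,0]],[[0,0,-0.05],[0,0,0]],[[0,0,-0.12],[0,0,0]],[[0,0,-0.2],[0,0,0]],[[0,0,-0.24],[0,0,0]],[[0,-0.08,-0.24],[0,0,0]],[[0,-0.16,-0.24],[0,0,0]],[[0,-0.24,-0.24],[0,0,0]],[[0,-0.24,-0.24],[0,0,0]],[[0,-0.24,-0.24],[0,0,0]]]' && python3 - <<'E'
from h import *
for n in ('scene','side'):
    a,d,p=snap(n,'f_'+n+'.png'); Q=oven(pts(d,p))
    m=(d>0)&(abs(Q[...,0]-.032)<.03)&(abs(Q[...,1]+.12)<.03)&(Q[...,2]>.16)&(Q[...,2]<.178)
    if m.sum()>20: print(n,'button z',np.percentile(Q[m][:,2],[50,80]))
    m=(d>0)&(abs(Q[...,1])<.05)&(Q[...,0]>-.1)&(Q[...,0]<-.03)&(Q[...,2]>.088)&(Q[...,2]<.1); print(n,'bar',np.median(Q[m],0))
E
```

```text
time_s: 25.5
position: [0.5465, -0.1484, 0.2527]
tool_rot: [[0.131, 0.991, 0.0], [0.991, -0.131, 0.0], [0.0, 0.0, -1.0]]
ft_force: [-0.0, 0.0, -0.5]
grip_width: 0.0
gripper_force: 0.0
scene button z [0.16438229 0.17161358]
scene bar [-0.04782066 -0.00161317  0.09542132]
side button z [0.16628843 0.17116432]
side bar [-0.05218722  0.00148582  0.09511255]
```

View pics/f_side.png

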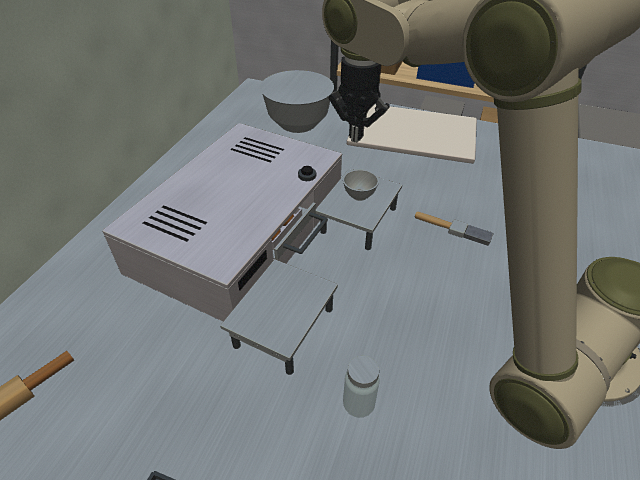

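The shelf is home with the tray inside (bar at (305,235), biscuits visible behind the lip near (290,225)). The button is back up, the bowl, jar and brush look unmoved, and the arm is clear. Handing in.

```bash
python3 -c "
from rig import close_job
print(close_job())"
```

```text
the job is handed in; nothing more can be done
None
```

I handed the job in at about 26 s: the shelf is home with the tray on it, the start button was pressed and came back up, and the bowl, jar and brush look unmoved; all four biscuits were in the tray when last seen together, before the shelf went in, and no verdict was returned.

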